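Show a sample jar to the code reader

TASK

Leaving the marked sample jar standing in its wooden holder, first turn it until its red mark faces squarely towards the code reader. Then lift the jar up out of the holder and hold it upright and still in the air, straight in front of the reader's window, centre of jar level with centre of window and the mark still facing it; finish while holding it there, without letting go. Do not push the reader or disturb the other glassware and bottles.

Things in the scene. Friction and masses are not known exactly. Their poses are not given: they have to be found in the camera images.
- jar_center (a point): centre (on the axis, half-way up) of the sample jar, a loose upright cylinder 85 mm tall: amber glass body 48 mm in diameter with a white label, 0 to 66 mm above its foot; white cap 44 mm in diameter, 70 to 85 mm. About 0.16 kg. z: up the jar; x: out through the middle of the red mark (a patch 20 mm wide, 40 mm high on the label; a red stripe on the cap runs from the centre to the same side)
- holder: yellow-brown wooden block fixed to the bench, 100 x 100 x 26 mm; origin: centre of its underside; z up. The jar stands loose in a round pocket in the middle of its top, 51 mm wide, 8 mm deep (floor 18 mm above the bench; a seated jar's centre 60.5 mm), where it can be turned, let go and gripped again. The reader's foot is centred 190 to 225 mm away, on the holder's +x side
- reader_window (a point): centre of the dark red window (50 mm wide, 36 mm high, black frame) in the front of the code reader's head, a light grey box 70 mm deep, 84 mm wide, 70 mm high with a blue stripe on top. It is upright and looks level along its own -x axis, towards the holder; y sideways, z up. It is 155 to 210 mm above the bench, different each time; the head stays there unless pushed
- reader: the code reader's fixed stand; origin: centre of the underside of its grey foot (100 mm deep, 110 mm wide, 18 mm high), 37 mm behind the window; axes as the window's. A steel column 20 mm thick, 22 mm behind the origin, rises through the back of the head to 253 mm above the bench
- beaker: bystander: clear glass beaker, 72 mm in diameter, 90 mm tall, loose; origin at the centre of its underside
- wash_bottle: bystander: white wash bottle with a red cap and a thin red spout, 60 mm in diameter, 127 mm tall to the top of the cap (spout to 158 mm), loose; origin at the centre of its underside
- reagent_bottle: bystander: small green glass bottle with a black cap, 44 mm in diameter, 85 mm tall, loose; origin at the centre of its underside

How it is judged:
By the outcome, as a careful person would: the job done as asked, in the order asked, and still so for the second after the job is handed in, while the arm keeps its last pose, push and grip.
It also fails if it takes over 64 s, if anything falls off the work surface, if the arm or the gripper's body presses on something with over 40 N, if the wrist force passes 120 N, or if a joint passes its speed limit or range.

ROBOT

A 7-joint arm with a two-finger parallel gripper is mounted at the origin on the work surface. World frame = base frame: x ahead of the robot, y to its left, z up, the work surface at z = 0. Lengths are in m, angles in degrees, forces in N, time in s.
With the tool pointing down it reaches from about 0.425 to 0.875 m from the base axis. Payload 4.7 kg.
Tool frame: the origin (TCP) lies between the finger pads; the fingertips stand 11 mm ahead of it and the grasp point (between the pads) lies 8 mm behind it (env.tcp_to_tips is the distance from the TCP to the fingertips, in m); z points along the fingers, y is the line along which they close (so a half turn about z gives the same grasp; the last joint's range is limited). The gripper opens to 87 mm and grips with 3 to 60 N. Pads are 19 mm wide; open, the fingers measure 117 mm over their backs; the gripper's body (75 mm by 190 mm) begins 51 mm behind the grasp point.
Start: joints at [-70.296, 18.392, -4.016, 83.108, 1.295, 78.541, -3.26], TCP at [0.211, 0.615, 0.234] pointing down, gripper open.
Joint ranges: [-163.93, 163.93], [-17.29, 119.83], [-79.2, 71.16], [3.27, 140.29], [-89.18, 269.18], [5.43, 117.66], [-154.24, 154.24]. Speed limits (degrees/s): [147.25, 147.25, 180, 180, 180, 180, 180].

INTERFACE

Orientations are given as [roll, pitch, yaw] about the fixed x, y, z axes, in that order (R = Rz(yaw) Ry(pitch) Rx(roll)).
In Python, from cell import env, viewer gives the robot as it stands.
- The arm moves only by the tool step_arm, never from a script. Its arguments are lists of equal length, an entry for each row: "delta_pos": the shift along the tool's x, y, z in units of 0.2 m (1.0 is 0.2 m), a list of three; "rot": the turn, a rotation vector about the tool's x, y, z in units of 1.5 rad (1.0 is 1.5 rad), a list of three; "gripper": the gripper command: -1 is shut, 1 is fully open, values between are in proportion. A call has 1 to 20 rows; each row is the pose to reach, as a shift and turn from the pose commanded when the call began, along the tool's axes at that moment; what a row does not reach only later rows make up. A row lasts 1/8 s, in which the tool goes at most 62.5 mm and 10.7 degrees, less where a joint would pass 70% of its speed; a pose out of reach is approached as far as the arm can. A call with a number of a shift or a turn outside -1 to 1 is refused whole. A call with a gripper value outside its range is refused whole. The fingers move at their own pace and stop on an object; "squeeze" is the grip in N (left out, the last holds). Time passes only in rows, so rows that repeat a pose let the fingers close. It gives the time, the measured TCP pose, the force, the opening and the grip force at its end, in the units of the state.
- env.get_obs(): the state, without advancing time (a new reading comes with each control period).
- viewer.read_camera(name): name is "scene" or "top" or "wrist"; returns a dict with "img" (400x640x3 uint8, red, green, blue), "fx", "fy", "cx", "cy" (pixels), "dist" ([k1, k2, p1, p2, k3] as OpenCV has them; the pictures are not rectified), "pose" (4x4, takes a point from camera to world coordinates). Camera axes: x right, y down, z forward; pixel columns grow to the right and rows downward; lengths in m; the calibration is good to about 2 mm. A picture is of the moment at which its call begins. There is no depth.
- env.sign_off(): hands the job in; it is judged then, once.
The state is a dict: "time_s": time; "qpos": joint angles; "joint_velocities": joint speeds; "effort": joint torques, N m; "tool_pos": TCP position; "tool_rot": TCP orientation; "force": force on the tool from outside, world axes, zero at the start; "wrist_torque": the same for the moment, N m; "grip_width": finger opening in m; "grasp_force": force on a finger pad.
Only numpy, scipy, OpenCV 4.12 (cv2) and the standard library are available. Lean on these libraries where they do the work, as an engineer would, in place of code of your own. Each camera call takes 0.05 s, during which the arm holds its last target. There are 200 camera calls.

## Working session

There is one attempt and no reset: what is moved stays moved. The work goes in short steps, Python scripts to look and compute and a tool call to move; the robot and the scene stay as the last step left them, time stands still between calls to the robot, and variables do not carry over. Pictures are saved under pics/ and viewed, at most 10 in all, crops included, and the job is handed in when it is done.

Besides the shell and the picture viewer there is one more tool, called after "Request:" in YAML: its name, and indented under it one key for each argument. step_arm: Moves the arm, as the interface text tells. Shifts and turns lie within -1 to 1; 1 stands for 0.2 m of shift or 1.5 rad of turn. Its arguments: {"type":"object","properties":{"delta_pos":{"type":"array"},"rot":{"type":"array"},"gripper":{"type":"array"},"squeeze":{"type":"number"}},"required":["delta_pos","rot","gripper"]}

```bash
mkdir -p pics; ls
python3 - <<'E'
from cell import env, viewer
import cv2,numpy as np
print(env.get_obs())
for n in ("scene","top"):
    c=viewer.read_camera(n); cv2.imwrite(f"pics/{n}0.png",c["img"][:,:,::-1])
    print(n,c["fx"],c["fy"],c["cx"],c["cy"],c["dist"],np.round(c["pose"],4).tolist())
E
```

```text
pics
{'time_s': 0.0, 'qpos': array([-70.29594283,  18.43830809,  -4.01596392,  83.17519548,
         1.29345308,  78.53994051,  -3.26025983]), 'joint_velocities': array([-0.03287699, -0.02810516, -0.01442936,  0.04067885,  0.01096691,
       -0.00322865,  0.01405692]), 'effort': array([ 3.20015688e-04, -4.91300368e+01, -4.03867643e-01, -3.12523770e+01,
       -6.38387399e-02,  4.35626437e-02,  1.38022688e-04]), 'tool_pos': array([0.21036715, 0.61445548, 0.23246748]), 'tool_rot': array([-1.79891714e+02,  4.09181185e-03,  1.61105545e+02]), 'force': array([0.39090636, 0.05793256, 0.35657787]), 'wrist_torque': array([ 0.01736194,  0.05350155, -0.02154318]), 'grasp_force': 0.0, 'grip_width': 0.08705783823522387}
scene 455.91759695594874 455.91759695594874 320.74621512782505 198.6956952223611 [-0.07168184  0.          0.          0.          0.        ] [[-0.4781, 0.6132, -0.6287, 1.253], [0.8782, 0.3445, -0.3319, 0.3022], [0.0131, -0.7108, -0.7032, 0.8934], [0.0, 0.0, 0.0, 1.0]]
top 449.3815992462887 449.3815992462887 322.59383978168444 196.5334964776384 [-0.09248906  0.          0.          0.          0.        ] [[0.0068, -0.9972, 0.0743, 0.4712], [-0.9999, -0.0075, -0.0092, -0.0342], [0.0097, -0.0742, -0.9972, 1.0075], [0.0, 0.0, 0.0, 1.0]]
```

View pics/scene0.png

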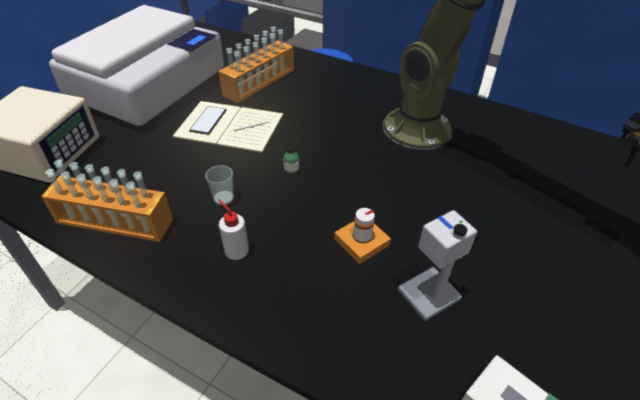

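View pics/top0.png

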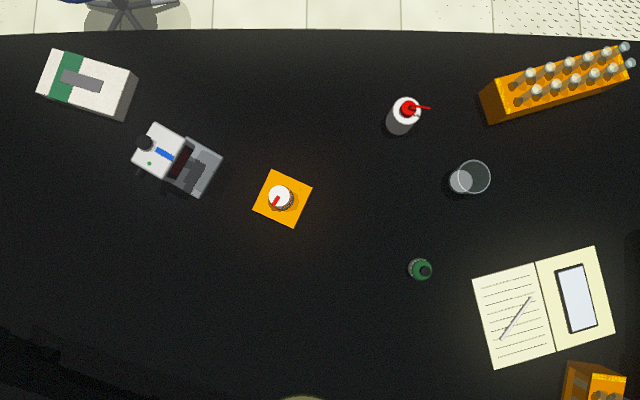

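The scene shows the jar in its holder at (364,225), with the reader head at (448,240). In the top view the holder is at (282,199), the head at (160,150), and the cap stripe points down-left. I'll enlarge both.

Run:
```python
import cv2
a=cv2.imread("pics/top0.png")[105:235,125:325]; cv2.imwrite("pics/topc.png",cv2.resize(a,None,fx=4,fy=4,interpolation=cv2.INTER_CUBIC))
a=cv2.imread("pics/scene0.png")[195:325,325:485]; cv2.imwrite("pics/scenec.png",cv2.resize(a,None,fx=4.5,fy=4.5,interpolation=cv2.INTER_CUBIC))
```

```text
(no output)
```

View pics/topc.png

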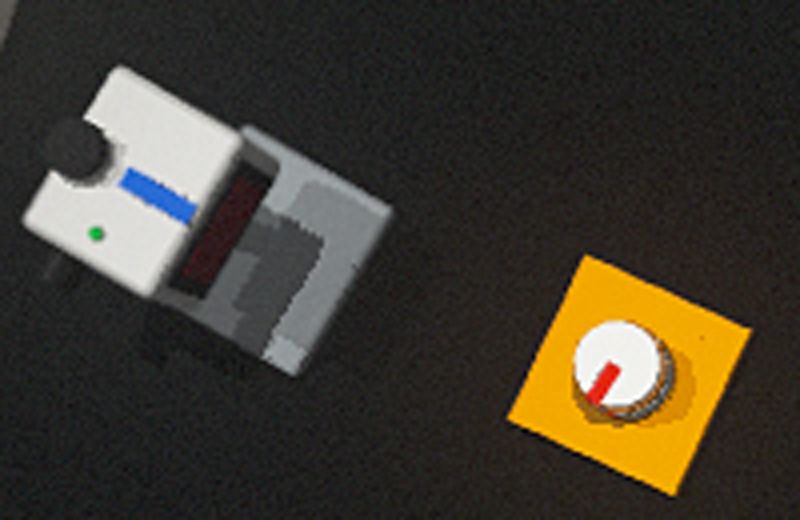

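View pics/scenec.png

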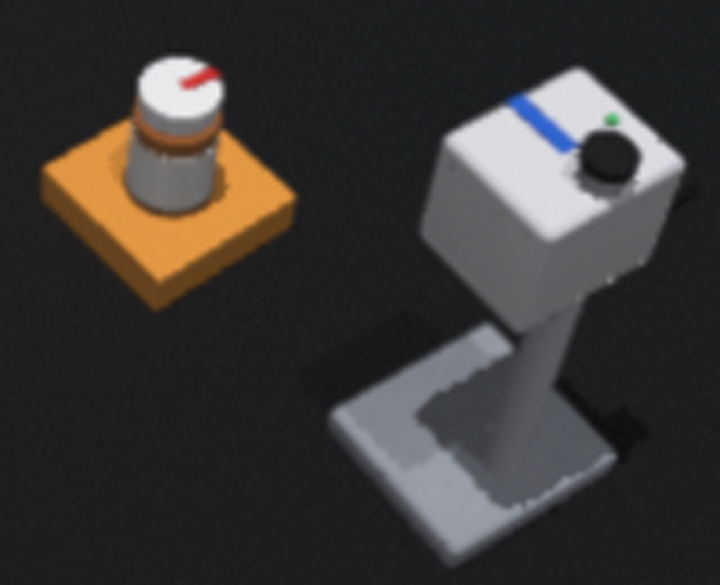

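Top crop: the holder top corners are (585,255), (750,328), (675,495) and (508,420), the cap centre is (617,365), and the stripe ends near (594,402). The head top corners are (240,128), (152,298), (23,220) and (120,66). In the scene crop the same head corners are (443,138), (577,68), (685,163) and (550,240).

```bash
cat > h.py <<'E'
import numpy as np,cv2
def ray(c,p):
    K=np.array([[c["fx"],0,c["cx"]],[0,c["fy"],c["cy"]],[0,0,1]])
    u=cv2.undistortPoints(np.array([[p]],float),K,np.array(c["dist"],float))[0,0]
    T=np.array(c["pose"]); d=T[:3,:3]@[u[0],u[1],1]; return T[:3,3],d/np.linalg.norm(d)
def atz(c,p,z):
    o,d=ray(c,p); return o+d*(z-o[2])/d[2]
def tri(obs):
    A=np.zeros((3,3));b=np.zeros(3)
    for c,p in obs:
        o,d=ray(c,p);M=np.eye(3)-np.outer(d,d);A+=M;b+=M@o
    return np.linalg.solve(A,b)
def proj(c,X):
    T=np.linalg.inv(np.array(c["pose"])); K=np.array([[c["fx"],0,c["cx"]],[0,c["fy"],c["cy"]],[0,0,1]])
    return cv2.projectPoints(np.atleast_2d(X).astype(float),cv2.Rodrigues(T[:3,:3])[0],T[:3,3],K,np.array(c["dist"],float))[0][:,0]
E
python3 - <<'E'
from cell import viewer
from h import *
np.set_printoptions(precision=4,suppress=True)
t=viewer.read_camera("top");s=viewer.read_camera("scene")
T=lambda x,y:(x/4-.375+125,y/4-.375+105)
S=lambda x,y:(x/4.5-.39+325,y/4.5-.39+195)
pr=[((240,128),(443,138)),((152,298),(577,68)),((23,220),(685,163)),((120,66),(550,240))]
H=np.array([tri([(t,T(*a)),(s,S(*b))]) for a,b in pr]);print("head\n",H)
print("sizes",[np.linalg.norm(H[i]-H[(i+1)%4]) for i in range(4)])
z=H[:,2].mean()
Ht=np.array([atz(t,T(*a),z) for a,_ in pr]); Hs=np.array([atz(s,S(*b),z) for _,b in pr]);print("atz",Ht[:,:2].tolist(),Hs[:,:2].tolist())
for P in (Ht,Hs,H):
    f=(P[0]+P[1])/2;b=(P[2]+P[3])/2;d=b-f;w=P[1]-P[0];print("front",f,"yaw",np.degrees(np.arctan2(d[1],d[0])),np.degrees(np.arctan2(-w[0],w[1])))
F=[atz(t,T(*p),.018) for p in((392,210),(298,376))];w=F[1]-F[0];print("foot front",(F[0]+F[1])/2,np.linalg.norm(w),np.degrees(np.arctan2(w[1],w[0]))+90)
Fs=np.array([atz(s,S(*p),.018) for p in((330,413),(488,322),(617,457),(452,555))]);print("foot scene",Fs.mean(0),Fs)
O=np.array([atz(t,T(*p),.026) for p in((585,255),(750,328),(675,495),(508,420))]);print("holder",O.mean(0),[np.linalg.norm(O[i]-O[(i+1)%4]) for i in range(4)]); e=O[1]-O[0];print("yaw e",np.degrees(np.arctan2(e[1],e[0])))
Os=np.array([atz(s,S(*p),.026) for p in((42,170),(158,285),(297,197))]);print("holder scene",(Os[0]+Os[2])/2)
c=atz(t,T(617,365),.103);q=atz(t,T(595,402),.103);print("cap",c,q,np.linalg.norm(q-c),np.degrees(np.arctan2(*(q-c)[1::-1])))
c=atz(s,S(181,87),.103);q=atz(s,S(218,71),.103);print("cap s",c,np.degrees(np.arctan2(*(q-c)[1::-1])))
E
```

```text
head
 [[0.6321 0.2012 0.2359]
 [0.5574 0.2395 0.2313]
 [0.5916 0.2985 0.2328]
 [0.6609 0.2588 0.2312]]
sizes [np.float64(0.08409959162794549), np.float64(0.06815418436571576), np.float64(0.07983897367265648), np.float64(0.06454272239902147)]
atz [[0.6327408485037558, 0.20220864820027795], [0.5572925371266887, 0.23871655783212295], [0.5916123678326799, 0.2983019331171822], [0.6606812023992945, 0.2574220099027662]] [[0.6291627329677886, 0.20074996496367142], [0.5587331992714386, 0.23993994917067307], [0.5914605435828523, 0.29861423978065305], [0.6618490686214096, 0.25964152396405704]]
front [0.595  0.2205 0.2328] yaw 61.52716051558891 64.17860055753474
front [0.5939 0.2203 0.2328] yaw 60.908421814009415 60.90657876000585
front [0.5947 0.2204 0.2336] yaw 61.61666542311733 62.867474634512334
foot front [0.5847 0.2054 0.018 ] 0.1058121615249478 241.67185985427793
foot scene [0.6124 0.2497 0.018 ] [[0.6353 0.1811 0.018 ]
 [0.5404 0.2338 0.018 ]
 [0.5901 0.3195 0.018 ]
 [0.6838 0.2644 0.018 ]]
holder [0.54   0.0457 0.026 ] [np.float64(0.09943346682780492), np.float64(0.10006071908519215), np.float64(0.10024189750370605), np.float64(0.09987952656128884)]
yaw e -113.52247215438575
holder scene [0.5415 0.046  0.026 ]
cap [0.5392 0.0458 0.103 ] [0.5204 0.0566 0.103 ] 0.021682826643129774 150.0113133476194
cap s [0.5402 0.0458 0.103 ] 148.74002815573294
```

Head front is at about (0.594,0.220) with reader yaw about 61.4°, and the window is near z=0.197. The jar is at (0.540,0.046) with its mark heading about 149.5°, so it needs about an 82° clockwise turn. I'll raise the arm and approach above the jar.

Request:
step_arm:
  delta_pos:
    - [0, 0, -0.43]
    - [0, 0, -0.43]
    - [-0.83, -0.72, -0.43]
    - [-0.83, -0.72, -0.43]
    - [-0.83, -0.72, -0.43]
    - [-0.83, -0.72, -0.43]
  rot:
    - [0, 0, 0]
    - [0, 0, 0]
    - [0, 0, 0]
    - [0, 0, 0]
    - [0, 0, 0]
    - [0, 0, 0]
  gripper: [1, 1, 1, 1, 1, 1]
  squeeze: 15

```text
time_s: 0.95
tool_pos: [0.3234, 0.4214, 0.3199]
tool_rot: [180.0, 0.1, 160.8]
force: [0.0, 0.9, 0.3]
grip_width: 0.0871
grasp_force: 0.0
```

Request:
step_arm:
  delta_pos:
    - [-0.83, -0.72, 0]
    - [-0.83, -0.72, 0]
    - [-0.83, -0.72, 0]
    - [-0.83, -0.72, 0]
  rot:
    - [0, 0, 0]
    - [0, 0, 0]
    - [0, 0, 0]
    - [0, 0, 0]
  gripper: [1, 1, 1, 1]

```text
time_s: 1.45
tool_pos: [0.433, 0.2311, 0.3198]
tool_rot: [180.0, 0.0, 160.8]
force: [-0.2, 1.4, -0.7]
grip_width: 0.087
grasp_force: 0.0
```

Request:
step_arm:
  delta_pos:
    - [-0.82, -0.72, 0]
    - [-0.82, -0.72, 0]
    - [-0.82, -0.72, 0]
    - [-0.82, -0.72, 0.5]
    - [-0.82, -0.72, 0.5]
    - [-0.82, -0.72, 0.5]
    - [-0.82, -0.72, 0.5]
  rot:
    - [0, 0, 0.135]
    - [0, 0, 0.135]
    - [0, 0, 0.135]
    - [0, 0, 0.135]
    - [0, 0, 0.135]
    - [0, 0, 0.135]
    - [0, 0, 0.135]
  gripper: [1, 1, 1, 1, 1, 1, 1]

```text
time_s: 2.33
tool_pos: [0.5406, 0.0465, 0.2212]
tool_rot: [179.9, 0.1, 149.6]
force: [-1.0, 0.6, -0.0]
grip_width: 0.0871
grasp_force: 0.0
```

Run:
```python
from cell import env,viewer
import cv2
from h import *
o=env.get_obs();print({k:np.round(o[k],4) for k in("time_s","qpos","tool_pos","tool_rot","force")})
c=viewer.read_camera("wrist");print(c["fx"],c["cx"],c["cy"],c["dist"],np.round(c["pose"],4).tolist())
cv2.imwrite("pics/w1.png",c["img"][:,:,::-1])
print("expected cap", proj(c,[[.5402,.0457,.103],[.5205,.0570,.103]]),"holder",proj(c,[.5402,.0457,.026]))
```

```text
{'time_s': np.float64(2.325), 'qpos': array([-33.4885,   5.5387,  27.6441, 100.5527,  -2.7025,  74.4357,
        54.3179]), 'tool_pos': array([0.5406, 0.0465, 0.2212]), 'tool_rot': array([1.799003e+02, 7.340000e-02, 1.495520e+02]), 'force': array([-0.9565,  0.5953, -0.0494])}
332.10603244047826 320.0589423183943 205.42035662825018 [0.01709491 0.         0.         0.         0.        ] [[0.5062, 0.8285, 0.2394, 0.4755], [0.8624, -0.4867, -0.1391, 0.0842], [0.0013, 0.2769, -0.9609, 0.3724], [0.0, 0.0, 0.0, 1.0]]
expected cap [[319.10725777 202.75029871]
 [318.80877315 176.18213421]] holder [[319.21459527 183.28950829]]
```

View pics/w1.png

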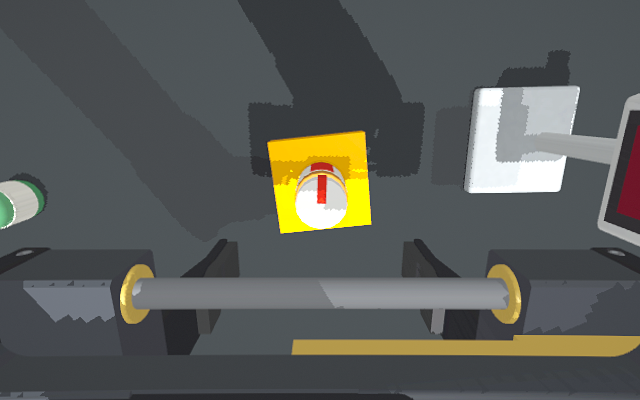

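The wrist view has the cap centre at (321,203), where (319,203) was predicted. The stripe runs straight up to (322,177), so the mark lies along tool +x. I'll descend and grip.

Request:
step_arm:
  delta_pos:
    - [0, 0, 0.25]
    - [0, 0, 0.45]
    - [0, 0, 0.6]
    - [0, 0, 0.7]
    - [0, 0, 0.78]
    - [0, 0, 0.78]
    - [0, 0, 0.78]
  rot:
    - [0, 0, 0]
    - [0, 0, 0]
    - [0, 0, 0]
    - [0, 0, 0]
    - [0, 0, 0]
    - [0, 0, 0]
    - [0, 0, 0]
  gripper: [1, 1, 1, 1, 1, 1, 1]

```text
time_s: 3.25
tool_pos: [0.5409, 0.046, 0.0648]
tool_rot: [179.9, 0.1, 149.5]
force: [-0.2, -0.6, -0.1]
grip_width: 0.087
grasp_force: 0.0
```

Request:
step_arm:
  delta_pos:
    - [0, 0, 0]
    - [0, 0, 0]
    - [0, 0, 0]
    - [0, 0, 0]
    - [0, 0, 0]
    - [0, 0, 0]
    - [0, 0, 0]
    - [0, 0, 0]
  rot:
    - [0, 0, 0]
    - [0, 0, 0]
    - [0, 0, 0]
    - [0, 0, 0]
    - [0, 0, 0]
    - [0, 0, 0]
    - [0, 0, 0]
    - [0, 0, 0]
  gripper: [0.15, 0, -0.1, -0.2, -0.4, -0.6, -1, -1]
  squeeze: 12

```text
time_s: 4.25
tool_pos: [0.5401, 0.046, 0.0637]
tool_rot: [180.0, 0.0, 149.5]
force: [-0.2, 1.2, 0.9]
grip_width: 0.048
grasp_force: 12.0
```

Gripped at 48 mm. Now the turn in the holder, 82.5° clockwise seen from above.

Request:
step_arm:
  delta_pos:
    - [0, 0, 0]
    - [0, 0, 0]
    - [0, 0, 0]
    - [0, 0, 0]
    - [0, 0, 0]
    - [0, 0, 0]
    - [0, 0, 0]
    - [0, 0, 0]
    - [0, 0, 0]
    - [0, 0, 0]
    - [0, 0, 0]
    - [0, 0, 0]
    - [0, 0, 0]
    - [0, 0, 0]
    - [0, 0, 0]
    - [0, 0, 0]
  rot:
    - [0, 0, 0.04]
    - [0, 0, 0.11]
    - [0, 0, 0.19]
    - [0, 0, 0.27]
    - [0, 0, 0.35]
    - [0, 0, 0.43]
    - [0, 0, 0.51]
    - [0, 0, 0.59]
    - [0, 0, 0.67]
    - [0, 0, 0.75]
    - [0, 0, 0.83]
    - [0, 0, 0.9]
    - [0, 0, 0.94]
    - [0, 0, 0.96]
    - [0, 0, 0.96]
    - [0, 0, 0.96]
  gripper: [-1, -1, -1, -1, -1, -1, -1, -1, -1, -1, -1, -1, -1, -1, -1, -1]

```text
time_s: 6.25
tool_pos: [0.5408, 0.0459, 0.064]
tool_rot: [179.9, -0.1, 67.0]
force: [3.0, 1.3, -0.1]
grip_width: 0.0479
grasp_force: 12.0
```

Run:
```python
from cell import env,viewer
import cv2
from h import *
o=env.get_obs();print({k:np.round(o[k],4) for k in("time_s","qpos","tool_pos","tool_rot","force","wrist_torque","grip_width")})
c=viewer.read_camera("wrist");np.save("pics/w2.npy",c,allow_pickle=True)
cv2.imwrite("pics/w2.png",c["img"][:,:,::-1])
W=np.array([.594,.2195,.1975]);a=np.radians(61.4);y=np.array([-np.sin(a),np.cos(a),0]);z=np.array([0,0,1])
print("win pred",proj(c,[W+.025*i*y+.018*j*z for i,j in((-1,1),(1,1),(1,-1),(-1,-1),(0,0))]))
print("cap pred",proj(c,[[.5402,.0457,.103],[.5402+.022*np.cos(np.radians(67)),.0457+.022*np.sin(np.radians(67)),.103]]))
```

```text
{'time_s': np.float64(6.25), 'qpos': array([-42.3704,  16.5278,  39.5975, 110.5843, -12.5005,  57.0549,
       -20.0609]), 'tool_pos': array([0.5408, 0.0459, 0.064 ]), 'tool_rot': array([ 1.799103e+02, -6.630000e-02,  6.703980e+01]), 'force': array([ 3.009 ,  1.2827, -0.0763]), 'wrist_torque': array([ 0.3885, -0.92  ,  0.0709]), 'grip_width': np.float64(0.0479)}
win pred [[    235.69830211    1598.40314503]
 [    923.15620351    1635.37009024]
 [ -38683.35718385 -100973.65021882]
 [   2398.27179164  -37878.70623964]
 [   1589.32760454    7343.65928166]]
cap pred [[317.71700106 313.22569714]
 [317.68556063 261.11889015]]
```

View pics/w2.png

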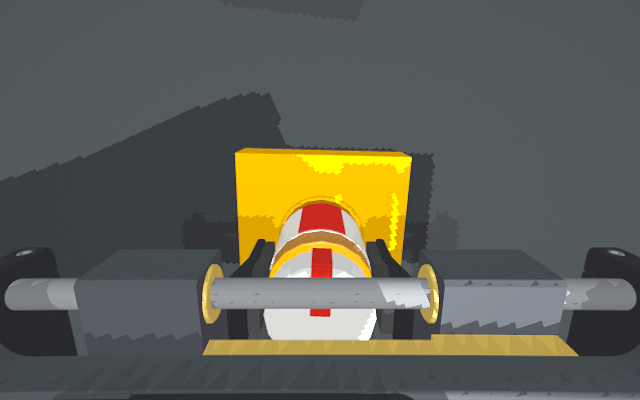

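The mark is centred at (321,217) between the jar edges at 280 and 363, and the stripe runs along image-up, so it faces along heading 67° towards the reader. Next I'll lift straight up, then move in front of the window.

Request:
step_arm:
  delta_pos:
    - [0, 0, 0]
    - [0, 0, -0.05]
    - [0, 0, -0.12]
    - [0, 0, -0.22]
    - [0, 0, -0.34]
    - [0, 0, -0.46]
    - [0, 0, -0.58]
    - [0, 0, -0.66]
    - [0, 0, -0.68]
    - [0, 0, -0.68]
  rot:
    - [0, 0, 0]
    - [0, 0, 0]
    - [0, 0, 0]
    - [0, 0, 0]
    - [0, 0, 0]
    - [0, 0, 0]
    - [0, 0, 0]
    - [0, 0, 0]
    - [0, 0, 0]
    - [0, 0, 0]
  gripper: [-1, -1, -1, -1, -1, -1, -1, -1, -1, -1]
  squeeze: 20

```text
time_s: 7.55
tool_pos: [0.5393, 0.0455, 0.1991]
tool_rot: [-179.9, 0.0, 67.0]
force: [-0.5, -0.4, -1.4]
grip_width: 0.0475
grasp_force: 20.0
```

Request:
step_arm:
  delta_pos:
    - [0.03, -0.01, 0]
    - [0.09, -0.02, 0]
    - [0.17, -0.04, 0]
    - [0.26, -0.06, 0]
    - [0.34, -0.09, 0]
    - [0.42, -0.11, 0]
    - [0.48, -0.12, 0]
    - [0.51, -0.13, 0]
    - [0.51, -0.13, 0]
    - [0.51, -0.13, 0]
  rot:
    - [0, 0, 0.01]
    - [0, 0, 0.02]
    - [0, 0, 0.03]
    - [0, 0, 0.04]
    - [0, 0, 0.05]
    - [0, 0, 0.06]
    - [0, 0, 0.065]
    - [0, 0, 0.065]
    - [0, 0, 0.065]
    - [0, 0, 0.065]
  gripper: [-1, -1, -1, -1, -1, -1, -1, -1, -1, -1]

```text
time_s: 8.8
tool_pos: [0.5559, 0.1488, 0.1996]
tool_rot: [180.0, 0.0, 61.3]
force: [0.3, -0.3, -2.7]
grip_width: 0.0479
grasp_force: 20.0
```

Run:
```python
from cell import env,viewer
import cv2
from h import *
o=env.get_obs();print({k:np.round(o[k],4) for k in("time_s","qpos","tool_pos","tool_rot","force","grip_width","grasp_force")})
T=viewer.read_camera("wrist");S=viewer.read_camera("scene");t=viewer.read_camera("top")
W=np.array([.5945,.220,.1975]);a=np.radians(61.4);x=np.array([np.cos(a),np.sin(a),0]);y=np.array([-np.sin(a),np.cos(a),0]);z=np.array([0,0,1])
hc=[W+.042*i*y+.035*j*z for i,j in((-1,1),(1,1),(-1,-1),(1,-1))]
J=np.array([*o["tool_pos"][:2],o["tool_pos"][2]-.0035])
jp=[J+.0425*z,J+.0425*z+.022*x,J-.0425*z]
cr=S["img"][180:320,330:490,::-1];cv2.imwrite("pics/s3.png",cv2.resize(cr,None,fx=4.2,fy=4.2,interpolation=cv2.INTER_CUBIC))
print("scene crop head",np.round((proj(S,hc)-[330,180])*4.2),"jar",np.round((proj(S,jp)-[330,180])*4.2))
cv2.imwrite("pics/w3.png",T["img"][:,:,::-1]);print("wrist head",proj(T,hc).round(),"jar",proj(T,jp).round())
```

```text
{'time_s': np.float64(8.8), 'qpos': array([-51.176 ,  11.8366,  38.3886,  97.9757,  -7.6455,  72.8394,
       -39.7725]), 'tool_pos': array([0.5559, 0.1488, 0.1996]), 'tool_rot': array([1.799893e+02, 1.040000e-02, 6.134470e+01]), 'force': array([ 0.3256, -0.2758, -2.6922]), 'grip_width': np.float64(0.0479), 'grasp_force': np.float64(19.9946)}
scene crop head [[387. 193.]
 [517. 124.]
 [363. 288.]
 [487. 219.]] jar [[343.  49.]
 [373.  75.]
 [319. 165.]]
wrist head [[443.  92.]
 [193.  92.]
 [397.  99.]
 [241.  99.]] jar [[319. 312.]
 [319. 260.]
 [319. 234.]]
```

View pics/s3.png

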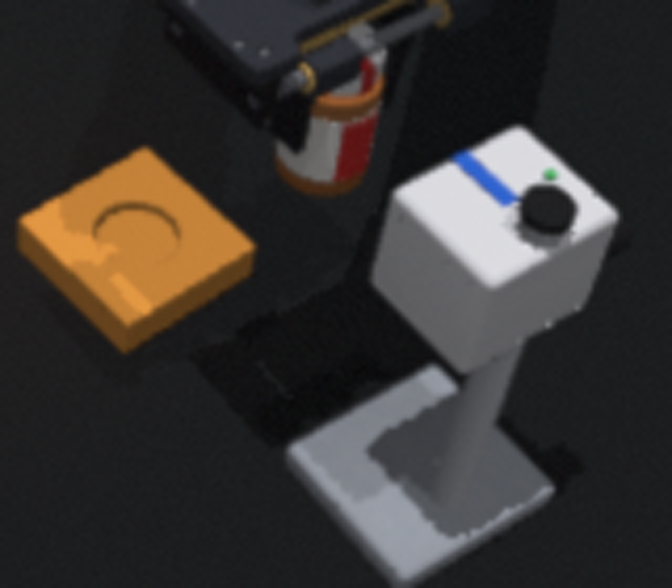

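View pics/w3.png

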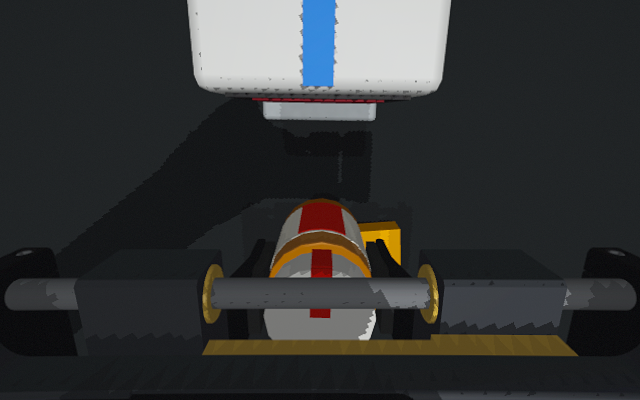

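The wrist view shows the reader's front edge level and centred (193 to 443, stripe centre 319), with the jar and mark at 320–321, so lateral position and yaw are good. The scene crop shows the jar out of the holder with its mark towards the reader. I'll check the window height against the head's side-face edges.

Run:
```python
from cell import viewer
import cv2
from h import *
S=viewer.read_camera("scene")
a=np.radians(61.4);x=np.array([np.cos(a),np.sin(a),0]);y=np.array([-np.sin(a),np.cos(a),0]);z=np.array([0,0,1])
for wz in(.1945,.1975,.2005):
    W=np.array([.5945,.220,wz])
    q=lambda k,i,j:((proj(S,W+k*.07*x+.042*i*y+.035*j*z)[0]-[330,180])*4.2+1.6)
    A=[q(0,-1,1),q(1,-1,1),q(1,1,1),q(0,1,1),q(0,-1,-1),q(1,-1,-1),q(0,1,1)]
    f=lambda p,r,X:p[1]+(X-p[0])*(r[1]-p[1])/(r[0]-p[0])
    print(wz,np.round(A).tolist(),"top@440",f(A[0],A[1],440),"bot@420",f(A[4],A[5],420),"frontTop@450",f(A[0],A[3],450),"backtop@560",f(A[1],A[2],560))
cr=S["img"][200:275,410:485,::-1];cv2.imwrite("pics/s4.png",cv2.resize(cr,None,fx=8,fy=8,interpolation=cv2.INTER_CUBIC))
```

```text
0.1945 [[388.0, 199.0], [492.0, 298.0], [623.0, 222.0], [517.0, 130.0], [364.0, 294.0], [461.0, 391.0], [517.0, 130.0]] top@440 248.1698419419427 bot@420 349.7125620222965 frontTop@450 165.67339111853886 backtop@560 258.2668919628449
0.1975 [[389.0, 195.0], [494.0, 293.0], [625.0, 217.0], [518.0, 126.0], [365.0, 290.0], [463.0, 387.0], [518.0, 126.0]] top@440 242.72414216557308 bot@420 344.75819306440076 frontTop@450 162.03084467831067 backtop@560 254.91142212269074
0.2005 [[390.0, 190.0], [495.0, 289.0], [626.0, 213.0], [520.0, 121.0], [366.0, 286.0], [464.0, 383.0], [520.0, 121.0]] top@440 237.2580685014056 bot@420 339.78582068369167 frontTop@450 158.36852964541586 backtop@560 251.5361716153677
```

View pics/s4.png

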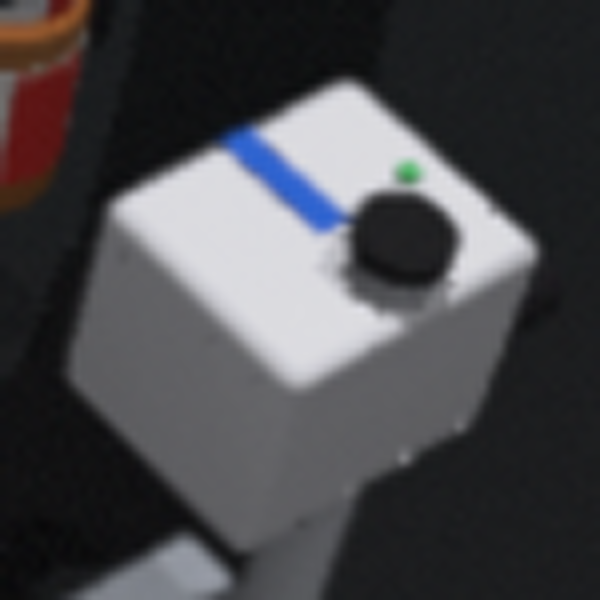

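The head-top corners in s4 — (108,208), (297,390), (540,250), (350,78) — and the wrist-view width both put the window near z≈0.199, about 3 mm above the jar centre. I'll raise by that and settle.

Request:
step_arm:
  delta_pos:
    - [0, 0, -0.015]
    - [0, 0, -0.015]
    - [0, 0, -0.015]
    - [0, 0, -0.015]
    - [0, 0, -0.015]
    - [0, 0, -0.015]
    - [0, 0, -0.015]
    - [0, 0, -0.015]
    - [0, 0, -0.015]
    - [0, 0, -0.015]
    - [0, 0, -0.015]
    - [0, 0, -0.015]
  rot:
    - [0, 0, 0]
    - [0, 0, 0]
    - [0, 0, 0]
    - [0, 0, 0]
    - [0, 0, 0]
    - [0, 0, 0]
    - [0, 0, 0]
    - [0, 0, 0]
    - [0, 0, 0]
    - [0, 0, 0]
    - [0, 0, 0]
    - [0, 0, 0]
  gripper: [-1, -1, -1, -1, -1, -1, -1, -1, -1, -1, -1, -1]

```text
time_s: 10.5
tool_pos: [0.5558, 0.1497, 0.2026]
tool_rot: [180.0, -0.0, 61.4]
force: [0.1, -0.1, -1.8]
grip_width: 0.0477
grasp_force: 20.0
```

Run:
```python
from cell import env
o=env.get_obs();print(o["tool_pos"],o["tool_rot"],o["joint_velocities"].round(2),o["grip_width"])
if abs(o["tool_pos"][2]-.2025)<.002 and o["grip_width"]>.045: print(env.sign_off())
```

```text
[0.55584038 0.14965351 0.20258104] [ 1.79998010e+02 -4.37015444e-03  6.14091248e+01] [-0.07 -0.04 -0.03 -0.04 -0.02 -0.02 -0.08] 0.04769238754223691
the job is handed in; nothing more can be done
None
```

The job is handed in: I turned the jar in its holder to face the reader, then lifted it out, and it is held upright and still about 80 mm in front of the window, mark facing it, centre level with the window to within about 2 mm by my measurements.

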